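# Fit the large sanding sleeve on the bench spindle sander

### The job

Slide the large sanding sleeve, the one that is both wide and tall, down over the upright spindle of the bench sander until it stands flat on the sander's steel plate; lower it all the way down before letting go. Leave the low wide sleeve and the slim sleeve standing where they are.

Things in the scene. Friction and masses are not known exactly. Their poses are not given: they have to be found in the camera images.
- large_sleeve_center (a point): The sleeve to fit: a dark grey abrasive tube standing upright on the bench, outer diameter 60 mm, through bore 38 mm (wall 11 mm), height 54 mm, about 0.12 kg. The point is at its centre, on the axis and half-way up (27 mm above its lower end); z runs along the tube's axis. Both ends are alike.
- spindle_top (a point): Top centre of the sander's fixed, upright steel spindle: diameter 18 mm, tapering over its uppermost 8 mm to 10 mm. The point is 60 mm above the upper face of the sander's square steel plate (200 x 200 mm, 8 mm thick, lying on the bench), so 68 mm above the bench; the spindle stands in the middle of the plate. z points up along the spindle. A sleeve slips over it loosely and rests on the plate; nothing else holds it.
- low_sleeve_center (a point): Bystander to be left alone: a sleeve as wide as the large one but low, outer diameter 60 mm, bore 38 mm, height 26 mm, standing upright on the bench. The point is at its centre, half-way up.
- slim_sleeve_center (a point): Bystander to be left alone: a sleeve as tall as the large one but slim, outer diameter 36 mm, bore 24 mm, height 54 mm, standing upright on the bench. The point is at its centre, half-way up.
There are look-alikes about, which are no part of the job. Leave any blue, brown or white look-alike of the part that bears low_sleeve_center alone.

How it is judged (in metres and radians):
On the way:
1. the large sleeve, still in the fingers, is round the spindle and within 20 mm of the plate (contact force between the fingers and large_sleeve above 0.3 N and horizontal distance between large_sleeve_center and spindle_top below 0.016 m and z of large_sleeve_center in the frame of spindle_top below -0.013 m), for 0.05 s.
At the end, for the whole second after the job is handed in: The large sleeve is at rest round the spindle, its centre within 16 mm of the spindle's axis, its lower end within 6 mm of the plate and its axis within 10 degrees of the spindle's; the low sleeve and the slim sleeve stand upright within 30 mm of where they were (horizontal distance between large_sleeve_center and spindle_top below 0.016 m and z of large_sleeve_center in the frame of spindle_top below -0.027 m and angle between the z axis of large_sleeve_center and the z axis of spindle_top, either way round below 0.175 rad and linear speed of large_sleeve below 0.02 m/s and distance of each of low_sleeve_center, slim_sleeve_center from where it was at the start of the episode below 0.03 m and angle between each of low_sleeve_center, slim_sleeve_center's own z axis and vertical below 0.175 rad); the robot touches nothing.
It fails at once if the low sleeve or the slim sleeve is shifted by more than 30 mm or tipped (distance of any of low_sleeve_center, slim_sleeve_center from where it was at the start of the episode above 0.03 m or angle between any of low_sleeve_center, slim_sleeve_center's own z axis and vertical above 0.5 rad).
It also fails if it takes over 35 s, if anything falls off the work surface, if the arm or the gripper's body presses on something with over 40 N, if the wrist force passes 120 N, or if a joint passes its speed limit or range.

### The arm

A 6-joint arm with a two-finger parallel gripper is mounted at the origin on the work surface. World frame = base frame: x ahead of the robot, y to its left, z up, the work surface at z = 0. Lengths are in m, angles in degrees, forces in N, time in s.
With the tool pointing down it reaches from about 0.25 to 0.85 m from the base axis. Payload 12.5 kg.
Tool frame: the origin (TCP) lies on the centre line of the jaws, within the pads' length; the fingertips stand 22 mm ahead of it and the grasp point (between the pads) lies 3 mm ahead of it (manip.tip_reach is the x of the fingertips in the tool frame, in m); x points along the fingers, z is the direction in which the jaws open and shut, and the axes are right-handed (so a half turn about x gives the same grasp; the last joint's range is limited). The gripper opens to 93 mm and grips with 3 to 60 N. Pads are 15 mm wide; open, the fingers measure 128 mm over their backs; the gripper's body (75 mm by 188 mm) begins 65 mm behind the grasp point.
Start: joints at [-73.373, 20.094, 94.641, -0, 65.266, -4.847], TCP at [0.201, -0.512, 0.207] pointing down, gripper open.
Joint ranges: [-157.81, 157.81], [-45, 120.19], [0.68, 151.7], [-89.99, 269.99], [4.06, 180], [-164.3, 164.3]. Speed limits (degrees/s): [127.2, 127.2, 159.86, 180, 180, 180].

### API

Orientations are given as [roll, pitch, yaw] about the fixed x, y, z axes, in that order (R = Rz(yaw) Ry(pitch) Rx(roll)).
In Python, from workcell import manip, grab_frame gives the robot as it stands. The module is installed in compiled form; this text tells all that it offers.
- The arm moves only by the tool jog_arm, never from a script. Its argument "steps" is a list of rows, each a list of 5 numbers: the gripper command: -1 is shut, 1 is fully open, values between are in proportion, then the shift along the world's x, y, z each as a share of 0.04 m, from -1 to 1, then the turn about the world's z as a share of 0.08 rad, from -1 to 1. A call has 1 to 12 rows; each row shifts and turns the commanded pose from where the row before left it; what a row does not reach is not made up. A row lasts 1/10 s, in which the tool goes at most 50 mm and 8.59 degrees, less where a joint would pass 70% of its speed; a pose out of reach is approached as far as the arm can. A call with a number of a shift or a turn outside -1 to 1 is refused whole. A call with a gripper value outside its range is refused whole. The fingers move at their own pace and stop on an object; "force" is the grip in N (left out, the last holds). Time passes only in rows, so rows that do not move let the fingers close. It gives the time, the measured TCP pose, the force and the opening at its end, in the units of the state.
- manip.observe(): the state, without advancing time (a new reading comes with each control period).
- grab_frame(name): name is "scene" or "top"; returns a dict with "color" (420x560x3 uint8, red, green, blue), "z_map" (420x560 float32, m along the optical axis (not along the pixel's ray), 0 where there is no reading), "mtx" (3x3 intrinsics, pixels), "extrinsics" (4x4, takes a point from camera to world coordinates). Camera axes: x right, y down, z forward; pixel columns grow to the right and rows downward; lengths in m; the calibration is good to about 2 mm. A picture is of the moment at which its call begins.
- manip.finish_job(): hands the job in, once; it reports no verdict.
The state is a dict: "time": time; "qpos": joint angles; "dq": joint speeds; "joint_efforts": joint torques, N m; "ee_pos": TCP position; "tcp_rot": TCP orientation; "wrist_force": force on the tool from outside, world axes, zero at the start; "wrist_torque": the same for the moment, N m; "gripper_width": finger opening in m.
Only numpy, scipy, OpenCV 4.12 (cv2) and the standard library are available. Lean on these libraries where they do the work, as an engineer would, in place of code of your own. Each camera call takes 0.05 s, during which the arm holds its last target.

## Working session

There is one attempt and no reset: what is moved stays moved. The work goes in short steps, Python scripts to look and compute and a tool call to move; the robot and the scene stay as the last step left them, time stands still between calls to the robot, and variables do not carry over. Pictures are saved under pics/ and viewed, and the job is handed in when it is done.

Besides the shell and the picture viewer there is one more tool, called after "Emit:" by a JSON object that holds its "fn" and its "kwargs". jog_arm: Moves the arm, as the interface text tells. Shift numbers are shares of 0.04 m and turn numbers shares of 0.08 rad, none past 1 either way. Its arguments: {"type":"object","properties":{"steps":{"type":"array","items":{"type":"array","items":{"type":"number","minimum":-1,"maximum":1}}},"force":{"type":"number"}},"required":["steps"]}

```bash
mkdir -p pics; python3 - <<'E'
from workcell import manip, grab_frame
import cv2,numpy as np
for n in("scene","top"):
    f=grab_frame(n); cv2.imwrite(f"pics/{n}0.png",f["color"][:,:,::-1]); np.savez(f"{n}0.npz",**f)
    print(n,f["mtx"].tolist(),f["extrinsics"].round(3).tolist(),(f["z_map"]>0).mean())
print(manip.observe())
E
```

```text
scene [[495.0991255572131, 0.0, 279.82205704376605], [0.0, 495.0991255572131, 215.47568666847988], [0.0, 0.0, 1.0]] [[0.481, 0.498, -0.722, 1.172], [0.877, -0.278, 0.393, -0.415], [-0.005, -0.822, -0.57, 0.624], [0.0, 0.0, 0.0, 1.0]] 0.9793112244897959
top [[445.4944538738744, 0.0, 275.9348887109188], [0.0, 445.4944538738744, 210.39528486717393], [0.0, 0.0, 1.0]] [[0.004, -0.991, 0.137, 0.379], [-1.0, -0.007, -0.022, -0.036], [0.023, -0.137, -0.99, 1.015], [0.0, 0.0, 0.0, 1.0]] 0.9960544217687075
{'time': 0.1, 'qpos': array([-7.33743647e+01,  2.01211773e+01,  9.46709064e+01, -2.18786423e-03,
        6.52650640e+01, -4.84736230e+00]), 'dq': array([-0.01443025, -0.11286199, -0.14524254,  0.01767518,  0.10877265,
        0.00431436]), 'joint_efforts': array([ 6.68865887e-04, -4.98025918e+01, -2.85705650e+01,  7.00210501e-02,
        2.38526473e-02, -5.30218642e-05]), 'ee_pos': array([ 0.20126132, -0.51153023,  0.20657173]), 'tcp_rot': array([177.14320431,  89.9428178 , 108.61711836]), 'wrist_force': array([ 0.4388832 ,  0.5475157 , -0.03217921]), 'wrist_torque': array([ 0.05648167, -0.01497758, -0.04523015]), 'gripper_width': 0.09302904989576515}
```

View pics/scene0.png

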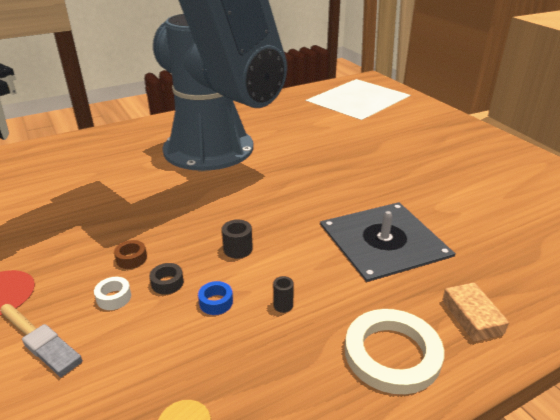

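View pics/top0.png

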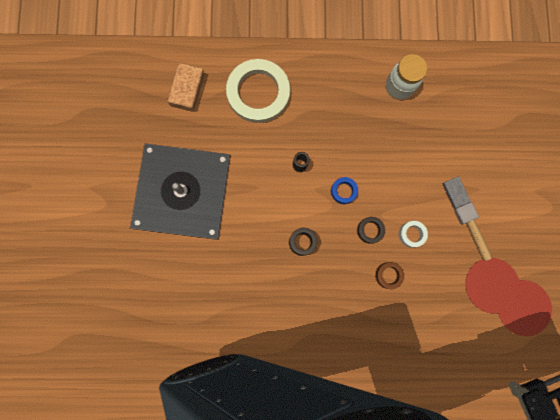

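The large sleeve is at scene (237,238) and top (304,241). The low sleeve is at top (371,230) and the slim one at top (301,162). The spindle tip is near top (178,187) and scene (388,213).

```bash
cat > h.py <<'E'
import numpy as np,cv2
def ray(f,uv,z):
    K=f["mtx"];T=f["extrinsics"]
    d=T[:3,:3]@np.linalg.solve(K,[uv[0],uv[1],1]);o=T[:3,3]
    return (o+d*(z-o[2])/d[2]).round(4)
def pts(f):
    K=f["mtx"];T=f["extrinsics"];Z=f["z_map"]
    v,u=np.indices(Z.shape)
    P=np.stack([(u-K[0,2])/K[0,0]*Z,(v-K[1,2])/K[1,1]*Z,Z],-1)
    return P@T[:3,:3].T+T[:3,3]
E
python3 - <<'E'
from h import *
for n,L in(("top",dict(large=(304,241,.054),low=(371,230,.026),slim=(301,162,.054))),("scene",dict(large=(237,230,.054),low=(166,274,.026),slim=(283,284,.054)))):
    f=dict(np.load(n+"0.npz"));P=pts(f);C=f["color"].astype(int)
    for k,(u,v,z) in L.items():
        p=ray(f,(u,v),z)
        m=(np.abs(P[...,2]-z)<.006)&(np.hypot(*(P[...,:2]-p[:2]).transpose(2,0,1))<.045)
        c,_=cv2.findContours(m.astype(np.uint8),0,1);c=max(c,key=cv2.contourArea)
        q=np.array([ray(f,x[0],z)[:2] for x in c],np.float32)
        print(n,k,p,"circle",cv2.minEnclosingCircle(q),"bbox",q.min(0),q.max(0),"medz",np.median(P[m][:,2]))
    # spindle: raised pts near plate
    c0=ray(f,(181,190) if n=="top" else (386,237),.008)
    r=np.hypot(*(P[...,:2]-c0[:2]).transpose(2,0,1))
    for lo,hi in((.02,.04),(.04,.06),(.06,.075)):
        m=(r<.06)&(P[...,2]>lo)&(P[...,2]<hi);print(n,"spindle",lo,m.sum(),P[m].mean(0) if m.any() else 0, P[m].min(0) if m.any() else 0,P[m].max(0) if m.any() else 0)
    im=f["color"][:,:,::-1]
    (a,b)=(178,190) if n=="top" else (386,228)
    cv2.imwrite(f"pics/{n}_sp.png",cv2.resize(im[b-30:b+30,a-40:a+40],None,fx=10,fy=10,interpolation=0))
    # plate bolts / disc (black)
E
```

```text
top large [ 0.4458 -0.1183  0.054 ] circle ((0.4458162188529968, -0.11557094752788544), 0.029968855902552605) bbox [ 0.4177 -0.1443] [ 0.474  -0.0858] medz 0.053598820843979045
top low [ 0.4732 -0.2712  0.026 ] circle ((0.47440001368522644, -0.27125000953674316), 0.030258120968937874) bbox [ 0.4463 -0.3007] [ 0.5026 -0.2418] medz 0.02557637482285502
top slim [ 0.6208 -0.1125  0.054 ] circle ((0.62689608335495, -0.11239039897918701), 0.018138598650693893) bbox [ 0.6094 -0.1281] [ 0.6436 -0.0947] medz 0.0536077045047027
top spindle 0.02 19 [0.55820601 0.15647484 0.031514  ] [0.55380084 0.15246331 0.0227844 ] [0.56552868 0.16588386 0.03986432]
top spindle 0.04 20 [0.55760975 0.15790839 0.05145445] [0.55455399 0.15324647 0.04262591] [0.56527057 0.16685904 0.05937952]
top spindle 0.06 46 [0.56238007 0.16056136 0.06556069] [0.55577097 0.15333623 0.06006197] [0.56930419 0.16842482 0.07190104]
scene large [ 0.4539 -0.1179  0.054 ] circle ((0.4495790898799896, -0.11830142140388489), 0.03349427878856659) bbox [ 0.4165 -0.1485] [ 0.4819 -0.0875] medz 0.05346047420684752
scene low [ 0.4782 -0.2722  0.026 ] circle ((0.47786253690719604, -0.2732289135456085), 0.03270610794425011) bbox [ 0.4458 -0.303 ] [ 0.5099 -0.2437] medz 0.025438564229045446
scene slim [ 0.6311 -0.1144  0.054 ] circle ((0.6304202675819397, -0.11515399813652039), 0.020412512123584747) bbox [ 0.6108 -0.1334] [ 0.6507 -0.0962] medz 0.05274482261612412
scene spindle 0.02 71 [0.56697243 0.15707431 0.0296877 ] [0.55593297 0.15158276 0.02020962] [0.57320723 0.16869334 0.03923178]
scene spindle 0.04 77 [0.56740079 0.15639862 0.05014336] [0.55716338 0.15073354 0.04035947] [0.57353871 0.16787144 0.05984981]
scene spindle 0.06 46 [0.56500244 0.15907171 0.06481681] [0.55545754 0.15196184 0.06011905] [0.57112654 0.16611935 0.06926891]
```

```bash
python3 -c "
import cv2,numpy as np
a=cv2.imread('pics/top_sp.png');b=cv2.imread('pics/scene_sp.png')
cv2.imwrite('pics/sp.png',cv2.resize(np.hstack([a,b]),(800,300),interpolation=0))"
```

```text
(no output)
```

View pics/sp.png

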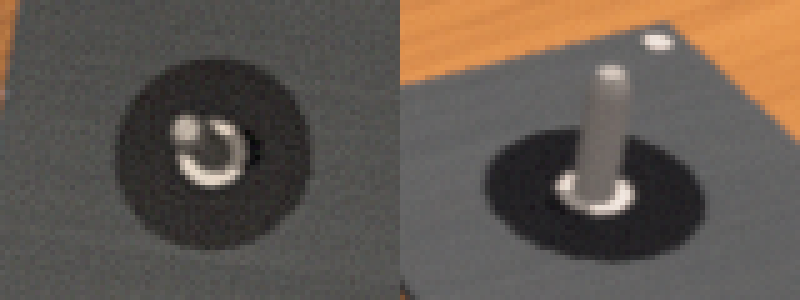

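```bash
python3 - <<'E'
from h import *
t=dict(np.load("top0.npz"));s=dict(np.load("scene0.npz"))
print(ray(t,(174.7,185.5),.068),ray(s,(387.5,211.9),.068))
print("disc",ray(t,(180.1,190.5),.008),"ring",ray(t,(180.1,190),.009),ray(s,(386.5,235.5),.009))
for f in(t,s):
    P=pts(f);m=(np.abs(P[...,2]-.008)<.004)&(np.abs(P[...,0]-.56)<.18)&(np.abs(P[...,1]-.158)<.16)
    m&=f["color"].max(2)<120
    c,_=cv2.findContours(m.astype(np.uint8),0,1);c=max(c,key=cv2.contourArea)
    q=np.array([ray(f,x[0],.008)[:2] for x in c],np.float32);print(cv2.minAreaRect(q))
E
```

```text
[0.5628 0.1612 0.068 ] [0.5622 0.1614 0.068 ]
disc [0.5629 0.161  0.008 ] ring [0.5639 0.1608 0.009 ] [0.5643 0.166  0.009 ]
((0.5628299713134766, 0.16080240905284882), (0.19866672158241272, 0.19991528987884521), 83.15962219238281)
((0.5661666393280029, 0.15856479108333588), (0.20163320004940033, 0.2019919753074646), 82.953857421875)
```

Emit:
{"fn": "jog_arm", "kwargs": {"steps": [[1,0.25,0.4,0,0],[1,0.5,0.8,0,0],[1,0.5,0.8,0,0],[1,0.5,0.8,0,0],[1,0.5,0.8,0,0],[1,0.5,0.8,0,0],[1,0.5,0.8,0,0],[1,0.5,0.8,0,0],[1,0.5,0.8,0,0],[1,0.5,0.8,0,0],[1,0.5,0.8,0,0],[1,0.5,0.8,0,0]], "force": 20}}

```text
time: 1.3
ee_pos: [0.4315, -0.1414, 0.207]
tcp_rot: [-168.6, 90.0, 122.9]
wrist_force: [1.1, -0.8, -0.1]
gripper_width: 0.0928
```

Emit:
{"fn": "jog_arm", "kwargs": {"steps": [[1,0.25,0.4,0,0],[1,0.12,0.22,0,0],[1,0,0,-0.5,0],[1,0,0,-0.7,0],[1,0,0,-0.4,0],[1,0,0,0,0],[1,0,0,0,0]]}}

```text
time: 2.0
ee_pos: [0.446, -0.1191, 0.1435]
tcp_rot: [-121.9, 90.0, 169.5]
wrist_force: [-0.9, 0.2, 0.5]
gripper_width: 0.0929
```

```bash
python3 - <<'E'
from workcell import grab_frame,manip
import cv2
a=grab_frame("scene");cv2.imwrite("pics/scene1.png",a["color"][:,:,::-1])
print(manip.observe()["ee_pos"])
E
```

```text
[ 0.44640346 -0.1191995   0.14389411]
```

View pics/scene1.png

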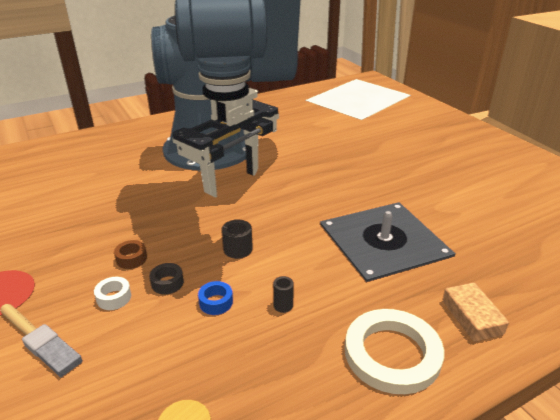

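The open fingers are above the sleeve, with tips at (209,193) and (252,172). I'll check that against the calibration.

```bash
python3 - <<'E'
from h import *
s=dict(np.load("scene0.npz"));T=np.linalg.inv(s["extrinsics"])
for p in((.446,-.119,.122),(.446,-.1165,.054),(.446,-.1165,0)):
    q=s["mtx"]@(T[:3,:3]@np.array(p)+T[:3,3]);print(q[:2]/q[2])
E
```

```text
[232.74405089 198.70549172]
[235.9709645  227.67305414]
[237.45358286 249.33270335]
```

```bash
python3 - <<'E'
from workcell import grab_frame,manip
from h import *
for n in("scene","top"):
    f=grab_frame(n);P=pts(f)
    m=(P[...,2]>.09)&(P[...,2]<.16)&(np.hypot(P[...,0]-.446,P[...,1]+.118)<.11)
    k,l,st,c=cv2.connectedComponentsWithStats(m.astype(np.uint8))
    for i in range(1,k):
        if st[i,4]>15:
            q=P[l==i]; print(n,st[i],q.min(0).round(3),q.max(0).round(3)); 
            low=q[q[:,2]<q[:,2].min()+.012];print(low.mean(0).round(4))
    if n=="top":cv2.imwrite("pics/top1.png",f["color"][:,:,::-1])
    else: cv2.imwrite("pics/s1z.png",cv2.resize(f["color"][130:280,150:350,::-1],None,fx=4,fy=4))
E
```

```text
scene [246 171   9   5  21] [ 0.423 -0.08   0.154] [ 0.438 -0.068  0.16 ]
[ 0.432  -0.0741  0.1576]
```

View pics/s1z.png

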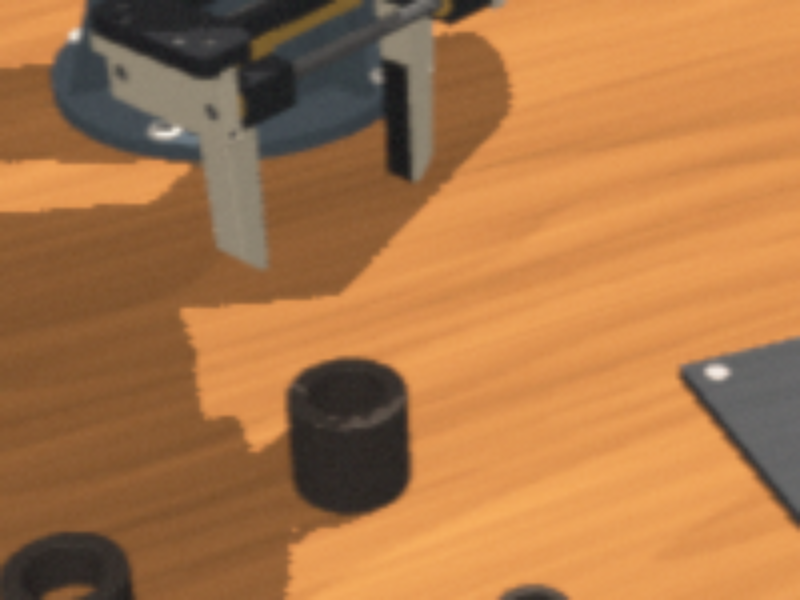

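View pics/top1.png

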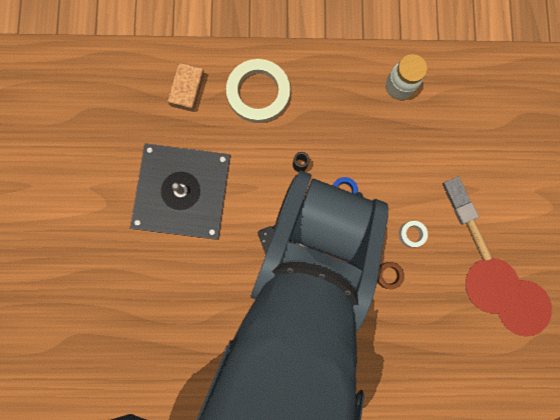

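```bash
python3 - <<'E'
from workcell import grab_frame,manip
from h import *
print(manip.tip_reach, manip.observe()["qpos"],manip.observe()["ee_pos"])
f=grab_frame("scene");P=pts(f)
for v,u in((160,206),(170,207),(180,209),(185,210),(190,211),(193,213),(150,253),(160,254),(165,254),(170,253),(173,253)):
    print(v,u,P[v,u].round(3),f["color"][v,u])
f=grab_frame("top");P=pts(f)
for v,u in((238,266),(240,268),(245,270)): print(v,u,P[v,u].round(3),f["color"][v,u])
E
```

```text
0.022 [-2.07227670e+01  1.58159730e+01  1.10906053e+02  1.01103862e-03
  5.31855579e+01  4.78120174e+01] [ 0.44656413 -0.11922449  0.14399707]
160 206 [ 0.512 -0.186  0.252] [148 138 119]
170 207 [ 0.479 -0.175  0.215] [148 137 118]
180 209 [ 0.477 -0.173  0.194] [146 135 117]
185 210 [ 0.481 -0.173  0.186] [146 135 118]
190 211 [ 0.476 -0.17   0.173] [146 135 116]
193 213 [ 0.475 -0.167  0.165] [142 133 116]
150 253 [ 0.437 -0.069  0.207] [139 130 112]
160 254 [ 0.438 -0.068  0.187] [138 129 110]
165 254 [ 0.438 -0.069  0.176] [139 132 113]
170 253 [ 0.437 -0.07   0.165] [120 110  97]
173 253 [ 0.437 -0.071  0.159] [118 109  95]
238 266 [ 0.434 -0.036  0.283] [66 67 65]
240 268 [ 0.431 -0.039  0.282] [71 68 66]
245 270 [ 0.408 -0.04   0.534] [78 89 89]
```

The tips measure about z 0.155 in the depth map, where the reported pose implies 0.122. I'll lower in stages and re-measure.

Emit:
{"fn": "jog_arm", "kwargs": {"steps": [[1,0,0.06,-0.4,0],[1,0,0,-0.6,0],[1,0,0,-0.3,0],[1,0,0,0,0],[1,0,0,0,0]]}}

```text
time: 2.75
ee_pos: [0.4465, -0.1167, 0.0916]
tcp_rot: [50.2, 90.0, -18.3]
wrist_force: [0.4, -0.6, 0.2]
gripper_width: 0.0927
```

```bash
python3 - <<'E'
from workcell import grab_frame,manip
from h import *
o=manip.observe();print(o["ee_pos"],o["wrist_force"])
f=grab_frame("scene");P=pts(f)
cv2.imwrite("pics/s2z.png",cv2.resize(f["color"][130:280,150:350,::-1],None,fx=4,fy=4))
for u in (210,212,214,216,250,253,256):
    print(u,[(v,P[v,u,2].round(3)) for v in range(195,240,4)])
E
```

```text
[ 0.4464923  -0.11673265  0.09160873] [ 0.35901314 -0.63698796  0.17479518]
210 [(195, np.float64(0.165)), (199, np.float64(0.156)), (203, np.float64(0.146)), (207, np.float64(0.137)), (211, np.float64(0.127)), (215, np.float64(0.118)), (219, np.float64(0.001)), (223, np.float64(-0.001)), (227, np.float64(0.001)), (231, np.float64(0.001)), (235, np.float64(0.0)), (239, np.float64(-0.002))]
212 [(195, np.float64(0.164)), (199, np.float64(0.156)), (203, np.float64(0.148)), (207, np.float64(0.138)), (211, np.float64(0.13)), (215, np.float64(0.119)), (219, np.float64(0.001)), (223, np.float64(-0.001)), (227, np.float64(-0.001)), (231, np.float64(0.001)), (235, np.float64(-0.0)), (239, np.float64(0.0))]
214 [(195, np.float64(0.161)), (199, np.float64(0.152)), (203, np.float64(0.146)), (207, np.float64(0.138)), (211, np.float64(0.13)), (215, np.float64(0.12)), (219, np.float64(0.111)), (223, np.float64(-0.0)), (227, np.float64(0.0)), (231, np.float64(-0.001)), (235, np.float64(0.001)), (239, np.float64(-0.0))]
216 [(195, np.float64(0.159)), (199, np.float64(0.15)), (203, np.float64(0.144))
[... 488 characters left out ...]
oat64(0.052)), (235, np.float64(0.043)), (239, np.float64(0.034))]
253 [(195, np.float64(0.109)), (199, np.float64(-0.002)), (203, np.float64(-0.0)), (207, np.float64(-0.001)), (211, np.float64(0.001)), (215, np.float64(0.001)), (219, np.float64(-0.002)), (223, np.float64(0.001)), (227, np.float64(0.001)), (231, np.float64(0.002)), (235, np.float64(0.002)), (239, np.float64(0.001))]
256 [(195, np.float64(0.111)), (199, np.float64(-0.0)), (203, np.float64(-0.002)), (207, np.float64(-0.001)), (211, np.float64(-0.0)), (215, np.float64(-0.002)), (219, np.float64(-0.001)), (223, np.float64(0.001)), (227, np.float64(-0.0)), (231, np.float64(0.0)), (235, np.float64(-0.0)), (239, np.float64(0.001))]
```

View pics/s2z.png

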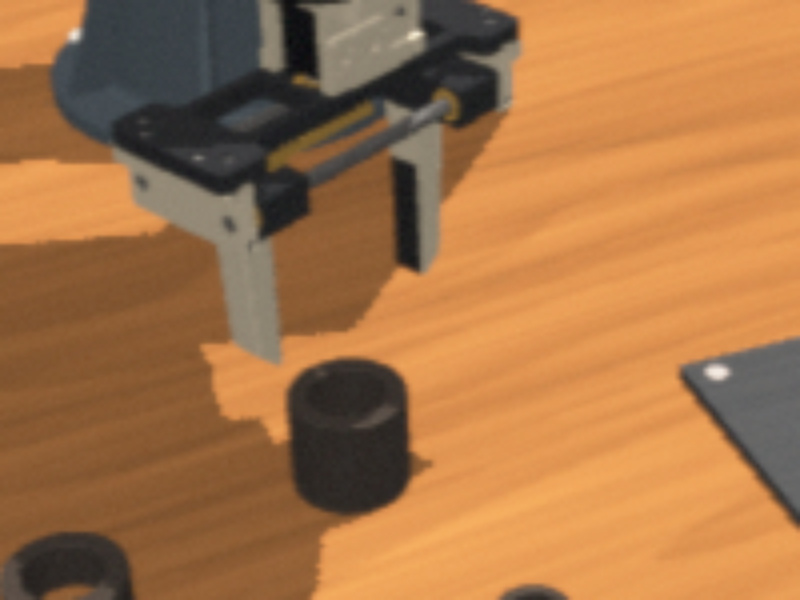

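Same offset again: the tips are at about z 0.104, roughly 33 mm higher than the reported pose implies, while xy agrees. I'll go on by camera.

Emit:
{"fn": "jog_arm", "kwargs": {"steps": [[1,0,0,-0.4,0],[1,0,0,-0.5,0],[1,0,0,-0.4,0],[1,0,0,-0.2,0],[1,0,0,0,0],[1,0,0,0,0]]}}

```text
time: 3.4
ee_pos: [0.4467, -0.1168, 0.0318]
tcp_rot: [50.1, 89.9, -18.4]
wrist_force: [-0.5, -0.3, -0.7]
gripper_width: 0.0935
```

```bash
python3 - <<'E'
from workcell import grab_frame,manip
from h import *
o=manip.observe();print(o["ee_pos"],o["wrist_force"])
f=grab_frame("scene");P=pts(f)
cv2.imwrite("pics/s3z.png",cv2.resize(f["color"][130:280,150:350,::-1],None,fx=4,fy=4))
for u in range(208,224,3):
    print(u,[(v,round(float(P[v,u,2]),3)) for v in range(230,262,3)])
E
```

```text
[ 0.44667695 -0.11677199  0.03179603] [-0.5187052  -0.31104455 -0.71165597]
208 [(230, -0.002), (233, 0.001), (236, 0.001), (239, -0.001), (242, 0.003), (245, -0.0), (248, -0.0), (251, -0.0), (254, 0.002), (257, 0.0), (260, -0.001)]
211 [(230, 0.087), (233, 0.077), (236, 0.07), (239, 0.061), (242, 0.055), (245, -0.0), (248, 0.001), (251, 0.001), (254, 0.001), (257, -0.0), (260, 0.0)]
214 [(230, 0.09), (233, 0.081), (236, 0.074), (239, 0.064), (242, 0.059), (245, -0.0), (248, 0.002), (251, 0.001), (254, 0.0), (257, -0.001), (260, 0.002)]
217 [(230, 0.087), (233, 0.079), (236, 0.072), (239, 0.066), (242, 0.06), (245, 0.053), (248, -0.0), (251, -0.002), (254, 0.001), (257, 0.001), (260, -0.001)]
220 [(230, 0.082), (233, 0.077), (236, 0.067), (239, 0.062), (242, 0.055), (245, 0.05), (248, -0.0), (251, 0.001), (254, -0.003), (257, -0.0), (260, -0.001)]
223 [(230, 0.055), (233, 0.056), (236, 0.045), (239, 0.039), (242, 0.032), (245, 0.024), (248, 0.012), (251, 0.002), (254, -0.001), (257, 0.002), (260, -0.001)]
```

View pics/s3z.png

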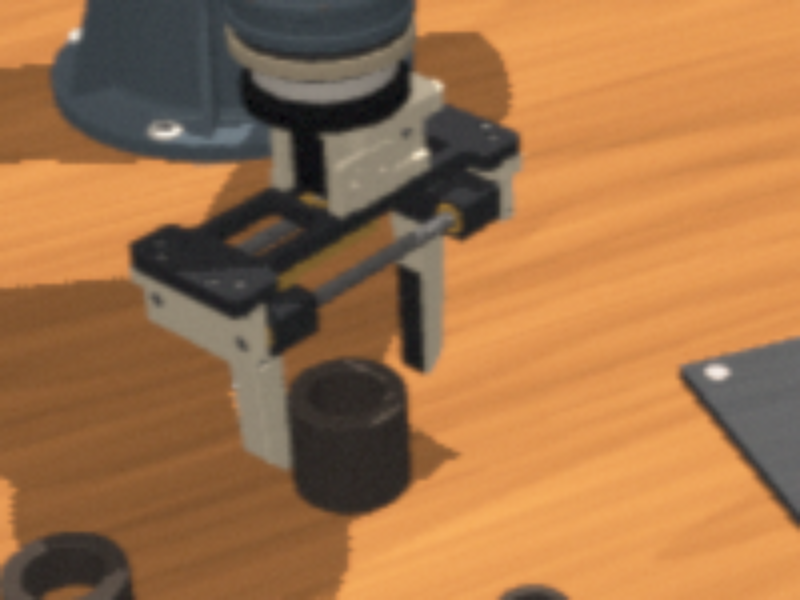

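Emit:
{"fn": "jog_arm", "kwargs": {"steps": [[1,0,0,-0.4,0],[1,0,0,-0.3,0],[1,0,0,0,0],[0.6,0,0,0,0],[0.3,0,0,0,0],[0,0,0,0,0],[-1,0,0,0,0],[-1,0,0,0,0],[-1,0,0,0,0],[-1,0,0,0,0]], "force": 15}}

```text
time: 4.45
ee_pos: [0.4463, -0.1167, 0.0033]
tcp_rot: [49.8, 90.0, -18.7]
wrist_force: [-0.8, 0.8, 5.5]
gripper_width: 0.0608
```

```bash
python3 - <<'E'
from workcell import grab_frame,manip
from h import *
o=manip.observe();print(o["ee_pos"],o["wrist_force"],o["gripper_width"])
f=grab_frame("scene");P=pts(f)
cv2.imwrite("pics/s4z.png",cv2.resize(f["color"][130:280,150:350,::-1],None,fx=4,fy=4))
E
```

```text
[ 0.44629366 -0.11665549  0.00326143] [-0.809326    0.84699364  5.49831464] 0.06084452677369369
```

View pics/s4z.png

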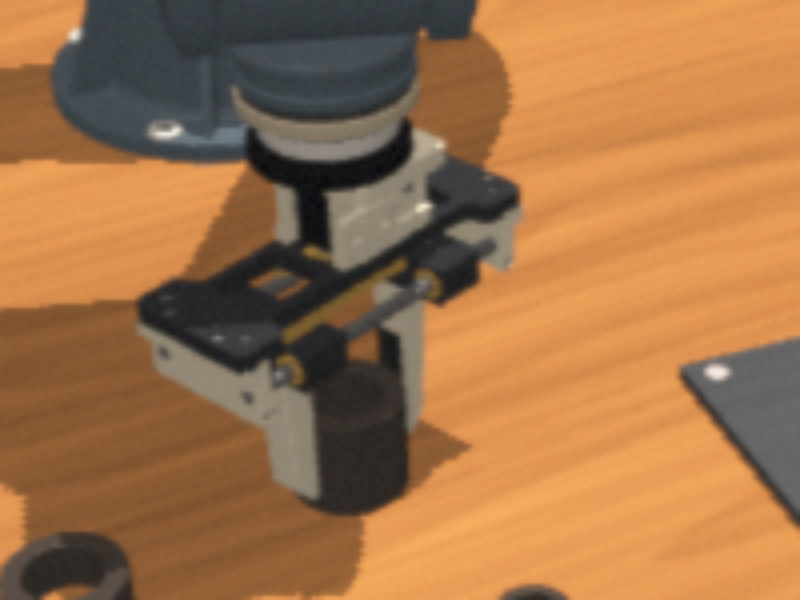

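The sleeve is gripped with an opening of 60.8 mm. Lifting about 96 mm.

Emit:
{"fn": "jog_arm", "kwargs": {"steps": [[-1,0,0,0,0],[-1,0,0,0.3,0],[-1,0,0,0.5,0],[-1,0,0,0.6,0],[-1,0,0,0.6,0],[-1,0,0,0.4,0],[-1,0,0,0,0],[-1,0,0,0,0]], "force": 25}}

```text
time: 5.3
ee_pos: [0.446, -0.1165, 0.099]
tcp_rot: [43.0, 90.0, -25.5]
wrist_force: [-0.0, 0.4, -1.3]
gripper_width: 0.0607
```

Emit:
{"fn": "jog_arm", "kwargs": {"steps": [[-1,0.15,0.36,0,0],[-1,0.3,0.7,0,0],[-1,0.3,0.7,0,0],[-1,0.3,0.7,0,0],[-1,0.3,0.7,0,0],[-1,0.3,0.7,0,0],[-1,0.3,0.7,0,0],[-1,0.3,0.7,0,0],[-1,0.3,0.7,0,0],[-1,0.2,0.5,0,0],[-1,0,0,0,0],[-1,0,0,0,0]]}}

```text
time: 6.5
ee_pos: [0.5553, 0.1416, 0.0978]
tcp_rot: [-98.0, 89.9, -166.5]
wrist_force: [-0.7, -0.1, -1.5]
gripper_width: 0.0608
```

```bash
python3 - <<'E'
from workcell import grab_frame,manip
from h import *
o=manip.observe();print(o["ee_pos"],o["wrist_force"],o["gripper_width"])
f=grab_frame("scene");P=pts(f);np.savez("s5.npz",**f)
cv2.imwrite("pics/s5z.png",cv2.resize(f["color"][130:280,290:490,::-1],None,fx=4,fy=4))
E
```

```text
[0.55532359 0.1415748  0.09777239] [-0.72858018 -0.0641496  -1.47741693] 0.060827188117524064
```

View pics/s5z.png

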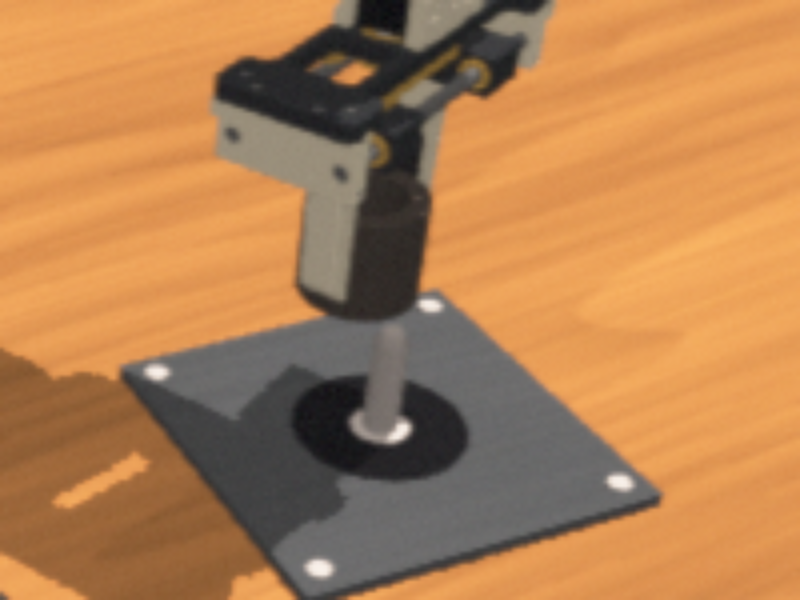

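Emit:
{"fn": "jog_arm", "kwargs": {"steps": [[-1,0.19,0.48,0,0],[-1,0,0,0,0],[-1,0,0,0,0]]}}

```text
time: 6.85
ee_pos: [0.5633, 0.1601, 0.0987]
tcp_rot: [-87.4, 90.0, -155.9]
wrist_force: [1.1, -0.3, -1.5]
gripper_width: 0.0607
```

```bash
python3 - <<'E'
from workcell import grab_frame,manip
from h import *
o=manip.observe();print(o["ee_pos"],o["wrist_force"],o["gripper_width"])
f=grab_frame("scene");np.savez("s6.npz",**f)
cv2.imwrite("pics/s6z.png",cv2.resize(f["color"][130:280,290:490,::-1],None,fx=4,fy=4))
T=np.linalg.inv(f["extrinsics"])
def pr(p):
    q=f["mtx"]@(T[:3,:3]@np.array(p)+T[:3,3]);return q[:2]/q[2]
a=np.linspace(0,2*np.pi,40)
im=cv2.resize(f["color"][130:280,290:490,::-1],None,fx=4,fy=4)
for z in(.0945,.1485):
  for r in(.030,):
    c=np.array([(pr((.563+r*np.cos(t),.161+r*np.sin(t),z))-[290,130])*4+1.5 for t in a]).astype(np.int32)
    cv2.polylines(im,[c],True,(0,255,0),1)
cv2.imwrite("pics/s6z.png",im)
t=grab_frame("top");cv2.imwrite("pics/t6z.png",cv2.resize(t["color"][110:260,100:300,::-1],None,fx=4,fy=4))
E
```

```text
[0.56331778 0.16013789 0.09870791] [ 1.05971423 -0.28370581 -1.52223455] 0.060747757476315764
```

View pics/s6z.png

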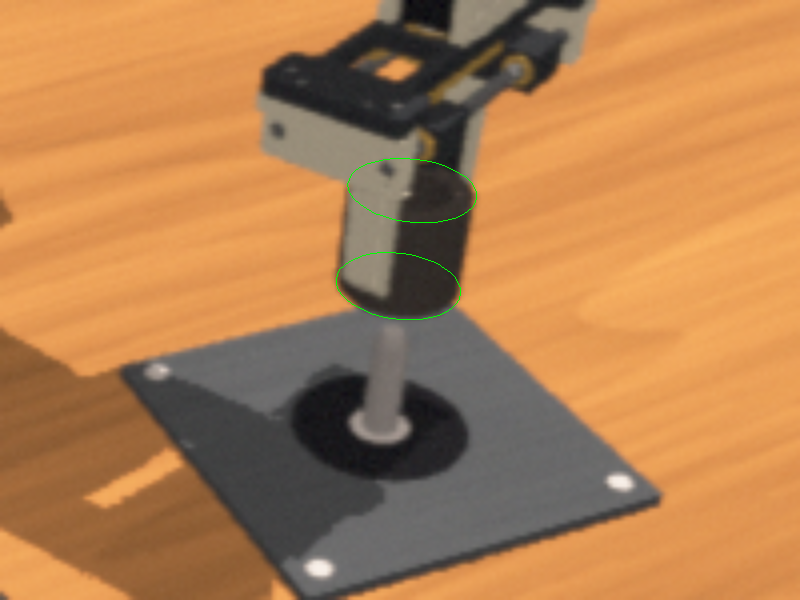

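View pics/t6z.png

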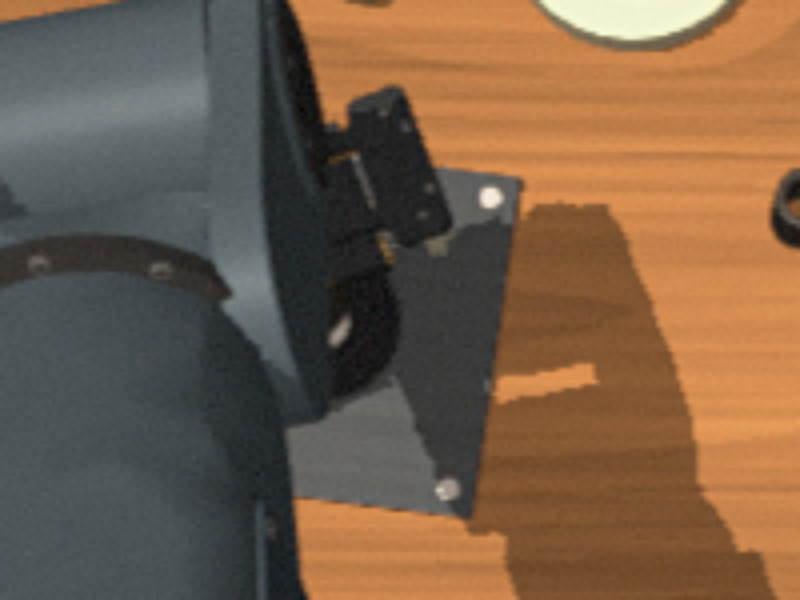

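The overlay circles at the expected position fit the held sleeve. Lowering.

Emit:
{"fn": "jog_arm", "kwargs": {"steps": [[-1,0,0.02,-0.2,0],[-1,0,0,-0.3,0],[-1,0,0,-0.3,0],[-1,0,0,-0.3,0],[-1,0,0,-0.2,0],[-1,0,0,0,0]]}}

```text
time: 7.55
ee_pos: [0.563, 0.1616, 0.0455]
tcp_rot: [-100.5, 89.9, -169.0]
wrist_force: [-0.2, 0.1, -0.7]
gripper_width: 0.0603
```

Emit:
{"fn": "jog_arm", "kwargs": {"steps": [[-1,0,0,-0.25,0],[-1,0,0,-0.25,0],[-1,0,0,-0.15,0],[-1,0,0,-0.1,0],[-1,0,0,0,0],[-1,0,0,0,0]]}}

```text
time: 8.15
ee_pos: [0.5639, 0.1618, 0.0172]
tcp_rot: [79.3, 90.0, 10.8]
wrist_force: [-0.3, 0.6, -0.8]
gripper_width: 0.0604
```

```bash
python3 - <<'E'
from workcell import grab_frame,manip
from h import *
o=manip.observe();print(o["ee_pos"],o["wrist_force"],o["gripper_width"])
f=grab_frame("scene")
cv2.imwrite("pics/s7z.png",cv2.resize(f["color"][130:280,290:490,::-1],None,fx=4,fy=4))
E
```

```text
[0.56390862 0.16182474 0.01716793] [-0.31215402  0.60328312 -0.78044168] 0.06042034236655642
```

View pics/s7z.png

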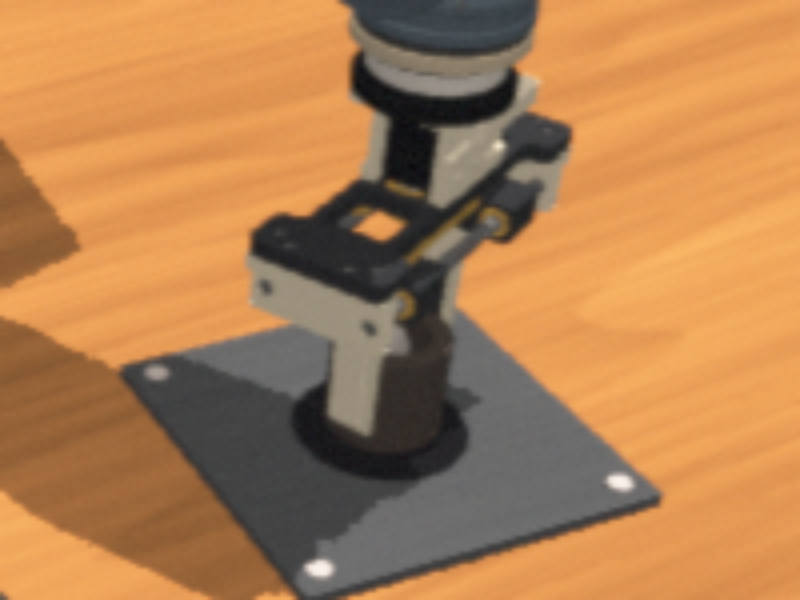

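The sleeve is round the spindle, with its lower end about 5 mm above the plate. I'll lower it gently to contact.

Emit:
{"fn": "jog_arm", "kwargs": {"steps": [[-1,0,0,-0.05,0],[-1,0,0,-0.05,0],[-1,0,0,-0.04,0],[-1,0,0,0,0],[-1,0,0,0,0]]}}

```text
time: 8.7
ee_pos: [0.5637, 0.1618, 0.0114]
tcp_rot: [-97.6, 90.0, -166.1]
wrist_force: [-1.0, -0.8, -1.3]
gripper_width: 0.0604
```

Emit:
{"fn": "jog_arm", "kwargs": {"steps": [[-1,0,0,-0.03,0],[-1,0,0,-0.03,0],[-1,0,0,0,0],[-1,0,0,0,0]]}}

```text
time: 9.1
ee_pos: [0.564, 0.1619, 0.0111]
tcp_rot: [73.2, 90.0, 4.7]
wrist_force: [-9.6, -3.0, 24.5]
gripper_width: 0.0603
```

The wrist force rose to 24.5 N up, so it is on the plate. I'll ease off, open, and view before retreating.

Emit:
{"fn": "jog_arm", "kwargs": {"steps": [[-1,0,0,0.04,0],[-0.1,0,0,0,0],[0.5,0,0,0,0],[1,0,0,0,0],[1,0,0,0,0],[1,0,0,0,0],[1,0,0,0,0]]}}

```text
time: 9.8
ee_pos: [0.5637, 0.1618, 0.0105]
tcp_rot: [-102.1, 90.0, -170.7]
wrist_force: [0.5, 0.4, -0.2]
gripper_width: 0.0922
```

```bash
python3 - <<'E'
from workcell import grab_frame,manip
from h import *
o=manip.observe();print(o["ee_pos"],o["wrist_force"],o["gripper_width"])
f=grab_frame("scene")
cv2.imwrite("pics/s8z.png",cv2.resize(f["color"][130:280,290:490,::-1],None,fx=4,fy=4))
E
```

```text
[0.5637046  0.16178105 0.01049633] [ 0.52540743  0.42029009 -0.20742221] 0.09215553788309921
```

View pics/s8z.png

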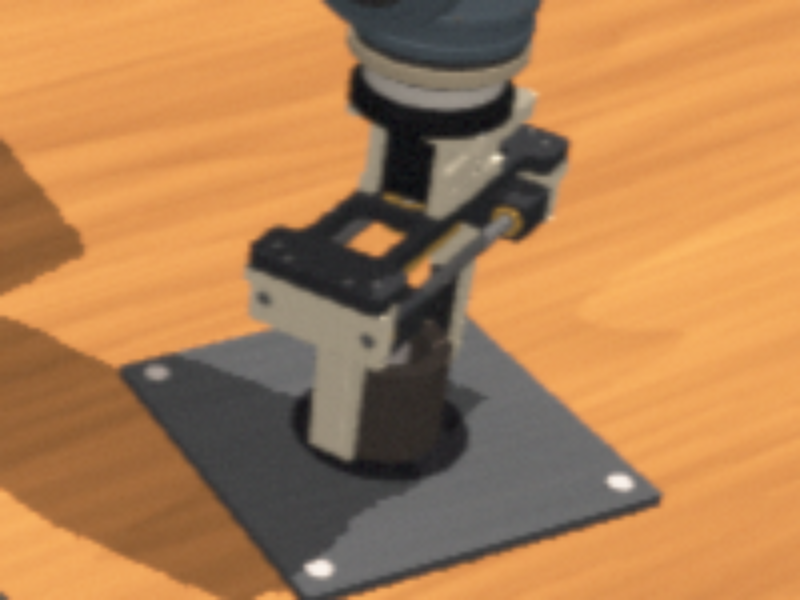

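The jaws are open and clear of the sleeve. Retreating upwards, then back so the cameras can see.

Emit:
{"fn": "jog_arm", "kwargs": {"steps": [[1,0,0,0.2,0],[1,0,0,0.4,0],[1,0,0,0.6,0],[1,0,0,0.8,0],[1,0,0,0.8,0],[1,0,0,0.8,0],[1,0,0,0.6,0],[1,-0.5,-0.3,0.2,0],[1,-0.7,-0.4,0,0],[1,-0.7,-0.4,0,0],[1,-0.7,-0.4,0,0],[1,-0.7,-0.4,0,0]]}}

```text
time: 11.05
ee_pos: [0.4307, 0.0853, 0.1879]
tcp_rot: [72.4, 89.9, 3.8]
wrist_force: [-0.6, -0.3, 0.0]
gripper_width: 0.0928
```

Emit:
{"fn": "jog_arm", "kwargs": {"steps": [[1,-0.5,-0.3,0,0],[1,-0.5,-0.3,0,0],[1,0,0,0,0],[1,0,0,0,0]]}}

```text
time: 11.45
ee_pos: [0.3923, 0.0618, 0.1878]
tcp_rot: [71.7, 89.9, 3.2]
wrist_force: [-0.7, 0.0, 0.8]
gripper_width: 0.0932
```

```bash
python3 - <<'E'
from workcell import grab_frame,manip
from h import *
o=manip.observe();print(o["time"],o["ee_pos"],o["wrist_force"],o["gripper_width"])
for n in("scene","top"):
    f=grab_frame(n);P=pts(f)
    cv2.imwrite(f"pics/{n}9.png",f["color"][:,:,::-1])
    for k,p,z,s in(("large",(.563,.161),.062,.07),("low",(.4744,-.2713),.026,.045),("slim",(.627,-.1124),.054,.045)):
        m=(np.abs(P[...,2]-z)<.0055)&(np.hypot(P[...,0]-p[0],P[...,1]-p[1])<s)
        c,_=cv2.findContours(m.astype(np.uint8),0,1)
        if not c: print(n,k,"none");continue
        c=max(c,key=cv2.contourArea);q=np.array([ray(f,x[0],z)[:2] for x in c],np.float32)
        print(n,k,cv2.minEnclosingCircle(q),np.median(P[m][:,2]))
E
```

```text
11.45 [0.39232713 0.06179105 0.18778366] [-0.71936931  0.02294695  0.80550055] 0.09318332943896857
scene large ((0.5673978924751282, 0.15755771100521088), 0.03349296748638153) 0.061337023419271386
scene low ((0.47780001163482666, -0.2739500105381012), 0.03278367966413498) 0.025516922751021298
scene slim ((0.6303000450134277, -0.11505000293254852), 0.020267127081751823) 0.05286407231895718
top large ((0.5634593367576599, 0.16032946109771729), 0.03033982589840889) 0.06143107915999746
top low ((0.4745922386646271, -0.2711203694343567), 0.03018803894519806) 0.025798581489958394
top slim ((0.627116858959198, -0.11142047494649887), 0.01832675188779831) 0.05333994435142775
```

View pics/scene9.png

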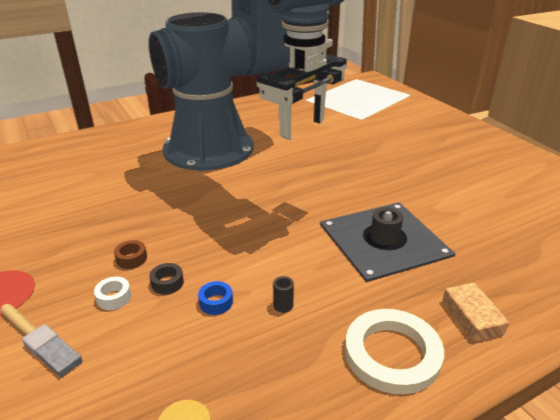

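View pics/top9.png

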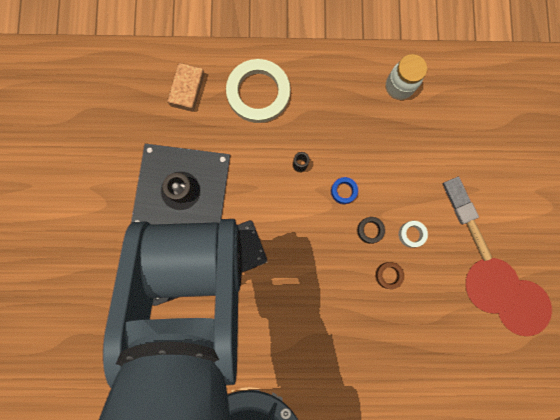

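The sleeve stands flat round the spindle at scene (387,227) and top (179,187). The other sleeves have not moved, and the arm is clear.

```bash
python3 -c "
from workcell import manip
print(manip.finish_job())"
```

```text
the job is handed in; nothing more can be done
None
```

I gripped the large sleeve, slid it down over the spindle until it pressed on the plate at 24.5 N, released it and moved the arm clear. I handed the job in at about 11.5 s; no verdict is reported.

**Last checks, all passed:**
- **Large sleeve:** its top rim is level at about 61.4 mm, where 62 mm means fully seated. Its centre is about 1 mm from the spindle axis in the top view. The scene view puts it 5–6 mm off, but that contour also takes in part of the side wall; both are inside the 16 mm limit.
- **Low and slim sleeves:** both are within about 1 mm of where they started and upright.
- **Robot:** it touches nothing.

**Disagreement:** on the way to the grasp, the depth images put the fingertips about 33 mm higher than the reported TCP height and `tip_reach` implied. The horizontal position agreed. I judged the grasp height from the camera instead and the lowering from the change in height since the grasp. Both worked, but I did not find the cause.

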